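# Dock a bare hard drive

### The arm

A 6-joint arm with a two-finger parallel gripper is mounted at the origin on a cart in front of the work surface, level with it; the furniture and walls round the work are solid. World frame = base frame: x ahead of the robot, y to its left, z up, the work surface at z = 0. Lengths are in m, angles in degrees, forces in N, time in s.
With the tool pointing down it reaches from about 0.35 to 0.875 m from the base axis. Payload 4.2 kg.
Tool frame: the origin (TCP) lies at the very end of the fingers, on their centre line; the grasp point (between the pads) lies grip_depth behind it (grip_depth is the distance from the TCP to the grasp point, in m); z points along the fingers, x is the direction in which the jaws open and shut, and the axes are right-handed (so a half turn about z gives the same grasp; the last joint's range is limited). The gripper opens to 85 mm and grips with 20 to 120 N. Pads are 22 mm wide; open, the fingers measure 114 mm over their backs; the gripper's body (76 mm by 85 mm) begins 54 mm behind the grasp point. The pads swing forward as they close: fully open they stand 13 mm farther back than shut.
Start: joints at [-49.813, 22.042, 0.453, 0, -68.411, -14.817], TCP at [0.268, -0.565, 0.231] pointing down, gripper open.
Joint ranges: [-179.83, 179.83], [-69.29, 118.12], [-61.27, 80.66], [-181.25, 117.63], [-171.15, -9.14], [-177.46, 177.46]. Speed limits (degrees/s): [159.86, 159.86, 180, 180, 180, 180].

### API

Orientations are given as a 3x3 rotation matrix whose columns are the frame's x, y, z axes.
In Python, from station import move_pose, move_linear, movej, open_gripper, clamp, dwell, ik, grab_frame, MotionError, hand_in, current_time_s, current_joint_pos, current_dq, current_joint_efforts, current_position, current_eef_rot, current_force, current_wrist_torque, current_finger_gap, grip_depth gives the robot as it stands. The module is installed in compiled form; this text tells all that it offers. Calls block until the motion is done:
- move_pose(position, orientation): joint-space move of the TCP to a pose.
- move_linear(position, ori=None, vel=0.15, max_force=None): straight line of the TCP; ori=None keeps the orientation; vel is the mean speed in m/s. With max_force (N) it stops when the force on the tool has changed by that much, and returns True; else False.
- movej(angles): joint-space move.
- open_gripper() and clamp(grip_force=None): open the fingers fully, or close them until they stop; grip_force is the grip in N (None keeps the last).
- dwell(seconds).
- ik(position, orientation): joint angles nearest the present ones, or None.
- grab_frame(name): name is "side" or "top"; returns a dict with "img" (400x640x3 uint8, red, green, blue), "K" (3x3 intrinsics, pixels), "rvec" (rotation vector, rad) and "tvec" (3), from world to camera coordinates, as OpenCV has them. Camera axes: x right, y down, z forward; pixel columns grow to the right and rows downward; lengths in m; the calibration is good to about 2 mm. A picture is of the moment at which its call begins. There is no depth.
A pose or a line that the arm cannot do raises MotionError and nothing moves.
- hand_in(): hands the job in, once; it reports no verdict.
Readings, each from a call of its own:
- current_time_s(): time.
- current_joint_pos(): joint angles.
- current_dq(): joint speeds.
- current_joint_efforts(): joint torques, N m.
- current_position(): TCP position.
- current_eef_rot(): TCP orientation.
- current_force(): force on the tool from outside, world axes, zero at the start.
- current_wrist_torque(): the same for the moment, N m.
- current_finger_gap(): finger opening in m.
Only numpy, scipy, OpenCV 4.12 (cv2) and the standard library are available. Lean on these libraries where they do the work, as an engineer would, in place of code of your own. Each camera call takes 0.05 s, during which the arm holds its last target. There are 200 camera calls.

### The job

Slide the bare hard drive across the mat into the empty bay of the drive dock, connector end first, until it is fully home, then swing the dock's little door shut in front of it. The drive is delicate: keep it flat, push it gently (never with more than 2 kg of force, about 20 N, and don't ram it into the dock), and leave the other things where they are.

Things in the scene. Friction and masses are not known exactly. Their poses are not given: they have to be found in the camera images.
- dock: flat aluminium drive dock, 132 wide x 172 deep x 44 mm high, black front bezel; fixed to it a blue-grey antistatic mat, 6 mm thick, 400 x 280 mm, reaching 220 mm before the mouth and 140 mm to each side. Origin: on the desk under the middle of the bay's mouth; x points into the bay, y left, z up. Bay floor = mat top (z = 6 mm), so the drive slides straight in
- bay_mouth (a point): middle of the mouth plane, 19 mm above the desk. Bay 107 wide, 30 mm high; the mouth flares to 120 mm over the first 18 mm. A sprung connector (1 to 2 N) meets the drive when its near end is still 4 mm outside the mouth plane; hard stops with it 3 mm inside. Home: near end from 2 mm outside to 3 mm inside, as the shut door requires
- drive: bare 3.5-inch hard drive, a flat metal block 147 (x) x 102 (y) x 26 mm, about 0.45 kg, blank paper label on its near half; lies loose on the mat before the dock, left of the bay's line and askew, connector end (+x) toward the dock. Too wide to grip. Origin: centre of its underside
- drive_near_end (a point): middle of the drive's near end face (the -x end, to be pushed on), 13 mm above its underside; axes as the drive
- door (a joint): angle of the dock's black door: 0 shut, grows as it opens (to 2.4 rad), stays where left. Leaf 124 mm long, 8 mm thick, 8 to 41 mm above the desk; upright pin right of the mouth. At angle a the leaf runs from the pin along (-sin a, cos a) in the dock's x, y; its outer face looks along (-cos a, -sin a)
- door_hinge (a point): point on the door's pin at the leaf's mid-height: 6 mm before the mouth plane and 62 mm right of the bay's centre line
- door_edge (a point): middle of the door's free edge, 125 mm from the pin. A finger pull (116 to 123 mm from the pin) stands 9 mm out of the outer face
- screwdriver: small black-handled screwdriver, 150 mm, lying on the mat left of the dock; origin at its middle, underneath. To be left alone
- binder_clip: black binder clip, 53 x 32 x 14 mm, lying on the mat right of the dock; origin: centre of its underside. To be left alone
- spectacles: open spectacles, 141 x 142 x 42 mm, on the desk left of the mat; origin: centre of underside. To be left alone
Mind the look-alikes: they are no part of the job. What is shaped like the drive but pink is not meant.

How it is judged:
By the outcome, as a careful person would: the job done as asked, in the order asked, and still so for the second after the job is handed in, with the robot touching nothing.
It also fails if it takes over 72 s, if anything falls off the work surface, if the arm or the gripper's body presses on something with over 40 N, if the wrist force passes 120 N, or if a joint passes its speed limit or range.

## Working session

There is one attempt and no reset: what is moved stays moved. The work goes in short steps, each a Python script; the robot and the scene stay as the last script left them, time stands still between calls to the robot, and variables do not carry over. Pictures are saved under pics/ and viewed, about 8 in all and at most 12, crops included, and the job is handed in when it is done.

```bash
mkdir -p pics
python3 - <<'E'
from station import *
import cv2,numpy as np
for n in("side","top"):
    f=grab_frame(n); cv2.imwrite(f"pics/{n}0.png",f["img"][:,:,::-1]); 
    R=cv2.Rodrigues(f["rvec"])[0]; print(n,f["K"].tolist(),(-R.T@f["tvec"].reshape(3)).round(3),R.round(2).tolist())
print(grip_depth,current_time_s(),current_finger_gap())
E
```

```text
side [[494.55881792711847, 0.0, 324.683479812548], [0.0, 494.55881792711847, 198.46203266735276], [0.0, 0.0, 1.0]] [0.523 1.45  0.698] [[-1.0, -0.03, -0.02], [0.0, 0.43, -0.9], [0.03, -0.9, -0.43]]
top [[502.7499667144697, 0.0, 327.06558632584654], [0.0, 502.7499667144697, 198.09785647286654], [0.0, 0.0, 1.0]] [0.344 0.136 1.606] [[0.02, -1.0, 0.0], [-0.99, -0.02, -0.15], [0.15, 0.0, -0.99]]
0.0187 0.1 0.08531220603828697
```

View pics/side0.png

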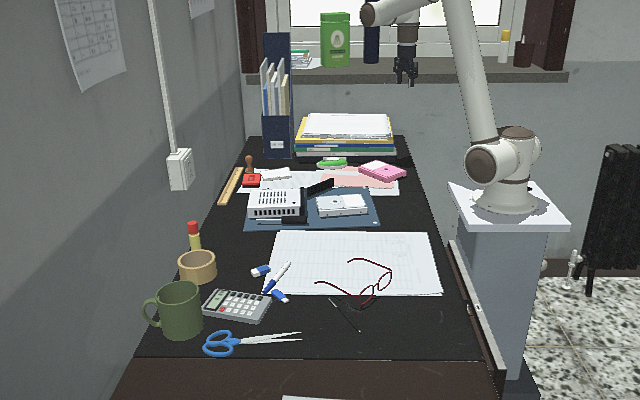

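View pics/top0.png

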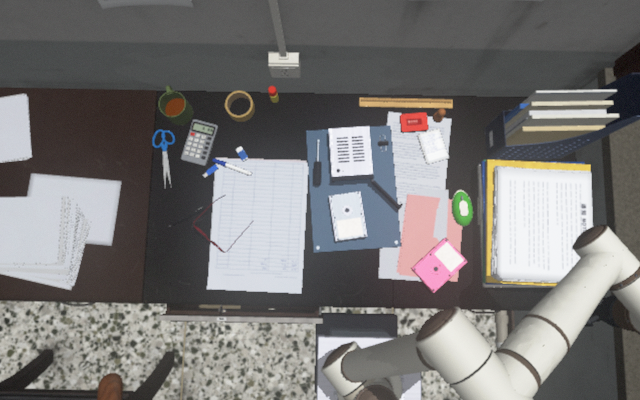

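Top view: the drive (white/silver) is at about (348,216) and the dock at (350,152). The open door runs from (373,182) to (399,208). Look-alikes are the pink drive-shaped block at (440,264) and the white pad at (432,146); neither is the target. Next I'll take close crops.

Run:
```python
import cv2
a=cv2.imread("pics/top0.png")[120:255,300:410]; cv2.imwrite("pics/t1.png",cv2.resize(a,None,fx=4.4,fy=4.4,interpolation=cv2.INTER_CUBIC))
a=cv2.imread("pics/side0.png")[170:235,235:390]; cv2.imwrite("pics/s1.png",cv2.resize(a,None,fx=5,fy=5,interpolation=cv2.INTER_CUBIC))
```

```text
(no output)
```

View pics/t1.png

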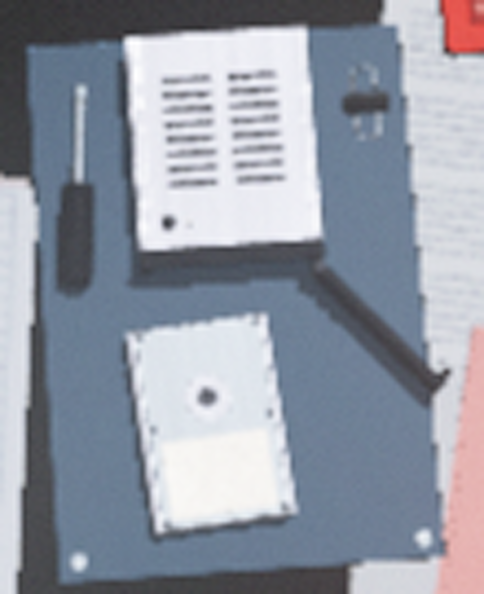

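View pics/s1.png

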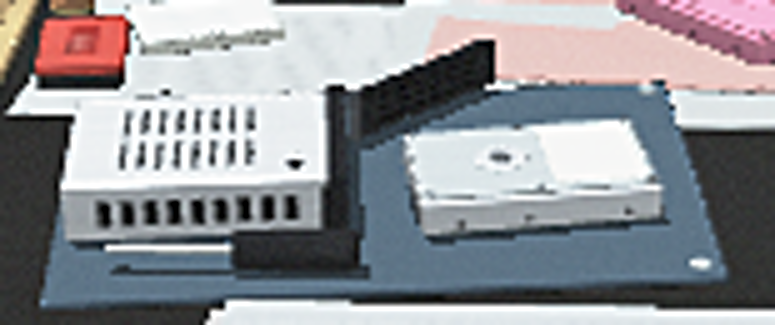

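```bash
cat > h.py <<'E'
from station import *
import cv2,numpy as np
from scipy.optimize import least_squares
def proj(f,P): return cv2.projectPoints(np.array(P,float).reshape(-1,1,3),f["rvec"],f["tvec"],f["K"],None)[0].reshape(-1,2)
def T(p,L):  # p=(x,y,yaw[,dz]) local->world
    L=np.array(L,float).reshape(-1,3); c,s=np.cos(p[2]),np.sin(p[2]); z=p[3] if len(p)>3 else 0
    return np.c_[p[0]+c*L[:,0]-s*L[:,1],p[1]+s*L[:,0]+c*L[:,1],L[:,2]+z]
def rot(yaw,jaw=0): # tool down, tool x along yaw
    c,s=np.cos(yaw),np.sin(yaw); return np.array([[c,s,0],[s,-c,0],[0,0,-1.]])
def fit(obs,p0): # obs: list of (frame,L,px)
    r=least_squares(lambda p:np.concatenate([(proj(f,T(p,L))-px).ravel() for f,L,px in obs]),p0,loss='soft_l1')
    return r.x,[(proj(f,T(r.x,L))-px).round(1).tolist() for f,L,px in obs]
def t1(p): return (np.array(p)+.5)/4.4-.5+[300,120]
def s1(p): return (np.array(p)+.5)/5-.5+[235,170]
HX=.0735;HY=.051
E
cat > m.py <<'E'
from h import *
ft=grab_frame("top");fs=grab_frame("side")
A=[(.18,.14,.006),(.18,-.14,.006),(-.22,.14,.006),(-.22,-.14,.006),(.172,.066,.044),(.172,-.066,.044)]
oa=[(ft,A,t1([(28,47),(400,27),(61,583),(443,553),(124,37),(307,25)])),
    (fs,[A[2],A[3],A[0],A[4],A[5]],s1([(725,275),(665,85),(40,303),(62,190),(80,97)]))]
for p0 in([.5,.1,0],[.5,.1,0,0]): 
  p,r=fit(oa,p0); print("dock",p.round(4)); 
  if len(p0)==3: np.save("dock.npy",p)
  print(r)
D=[(HX,HY,.026),(HX,-HY,.026),(-HX,-HY,.026),(-HX,HY,.026)]
od=[(ft,D,t1([(126,334),(268,314),(297,515),(157,534)])),(fs,[D[1],D[2],D[3],D[0]],s1([(405,133),(628,120),(662,188),(418,203)]))]
p,r=fit(od,[.4,.1,0,.006]);print("drive",p.round(4),np.degrees(p[2]));print(r);np.save("drive.npy",p)
d=np.load("dock.npy");c,s=np.cos(d[2]),np.sin(d[2]);w=p[:2]-d[:2]
print("drive in dock",c*w[0]+s*w[1],-s*w[0]+c*w[1],np.degrees(p[2]-d[2]))
px=t1([(437,392)])
r=least_squares(lambda a:(proj(ft,T(d,[(-.006-.125*np.sin(a[0]),-.062+.125*np.cos(a[0]),.041)]))-px).ravel(),[2.3]);print("door",r.x,r.fun)
px=s1([(490,42)])
r=least_squares(lambda a:(proj(fs,T(d,[(-.006-.125*np.sin(a[0]),-.062+.125*np.cos(a[0]),.041)]))-px).ravel(),[2.3]);print("door",r.x,r.fun)
E
python3 m.py
```

```text
dock [0.6389 0.0592 0.0838]
[[[-0.5, -0.6], [-0.1, -1.4], [-0.6, -0.3], [0.7, 0.7], [0.3, -0.7], [-0.2, -0.6]], [[1.6, 0.2], [0.8, -0.9], [0.4, 0.1], [-0.0, -0.7], [0.0, -0.3]]]
dock [ 0.6392  0.0585  0.0839 -0.002 ]
[[[-0.3, -0.5], [0.0, -1.3], [-0.3, -0.3], [0.8, 0.7], [0.5, -0.6], [-0.1, -0.5]], [[1.4, 0.7], [0.6, -0.4], [0.5, 0.6], [-0.0, -0.2], [-0.0, 0.2]]]
drive [0.5244 0.072  0.1538 0.0025] 8.812526742488025
[[[0.4, -1.1], [-0.1, -0.8], [0.1, -0.7], [-0.3, -0.6]], [[0.2, 0.1], [1.2, -0.4], [0.8, 0.1], [1.2, 0.5]]]
drive in dock -0.11297563353319337 0.022333610566610186 4.0105062085519085
door [2.22989438] [0.03836281 0.04285907]
door [2.29844224] [ 0.38405817 -1.02448564]
```

```bash
cat >> h.py <<'E'
d=np.load("dock.npy")
def W(x,y,z): return T(d,[(x,y,z)])[0]
def OX(): return rot(d[2])          # jaws along dock x
def OY(s=1): return rot(d[2]+s*np.pi/2) # jaws along dock y
def loc(): 
    w=current_position()-np.r_[d[:2],0]; c,s=np.cos(d[2]),np.sin(d[2]); return np.round([c*w[0]+s*w[1],-s*w[0]+c*w[1],w[2]],4)
def snap(n):
    ft=grab_frame("top");fs=grab_frame("side")
    a=cv2.resize(ft["img"][120:255,300:410],None,fx=4.4,fy=4.4,interpolation=cv2.INTER_CUBIC)
    b=cv2.resize(fs["img"][160:235,235:390],None,fx=3.5*.57,fy=3.5*.57,interpolation=cv2.INTER_CUBIC) 
    o=np.zeros((a.shape[0],a.shape[1]+b.shape[1],3),np.uint8);o[:,:a.shape[1]]=a;o[:b.shape[0],a.shape[1]:]=b
    cv2.imwrite(f"pics/{n}.png",o[:,:,::-1])
E
python3 - <<'E'
from h import *
print(current_eef_rot().round(2).tolist())
for O in(OX(),rot(d[2]+np.pi),OY(),OY(-1)): print(ik(W(-.12,.108,.15),O))
move_pose(W(-.12,.108,.12),OX())
print(current_time_s())
f0=current_force()
print(move_linear(W(-.12,.108,.004),vel=.08,max_force=4),loc(),current_force()-f0)
print(current_time_s())
E
```

```text
[[-0.43, 0.9, -0.0], [0.9, 0.43, 0.0], [0.0, -0.0, -1.0]]
[ 34.49732121  17.58087017 -19.00673787   0.         -53.41239197
 150.30469933]
[ 34.49732121  17.58087017 -19.00673787   0.         -53.41239197
 -29.69530067]
[  34.49732121   17.58087017  -19.00673787    0.          -53.41239197
 -119.69530067]
[ 34.49732121  17.58087017 -19.00673787   0.         -53.41239197
  60.30469933]
2.9167
False [-0.1196  0.1082  0.0045] [-0.17155426 -0.34430176 -0.01063003]
4.5167
```

Run:
```python
from h import *
f0=current_force()
print(move_linear(W(-.12,.085,.004),vel=.04,max_force=10),loc(),(current_force()-f0).round(2))
print(move_linear(W(-.12,.063,.004),vel=.03,max_force=10),loc(),(current_force()-f0).round(2))
snap("p1");print(current_time_s())
```

```text
False [-0.1202  0.0847  0.004 ] [0.46 0.79 0.73]
False [-0.1203  0.0626  0.004 ] [0.5  0.58 0.28]
6.225
```

View pics/p1.png

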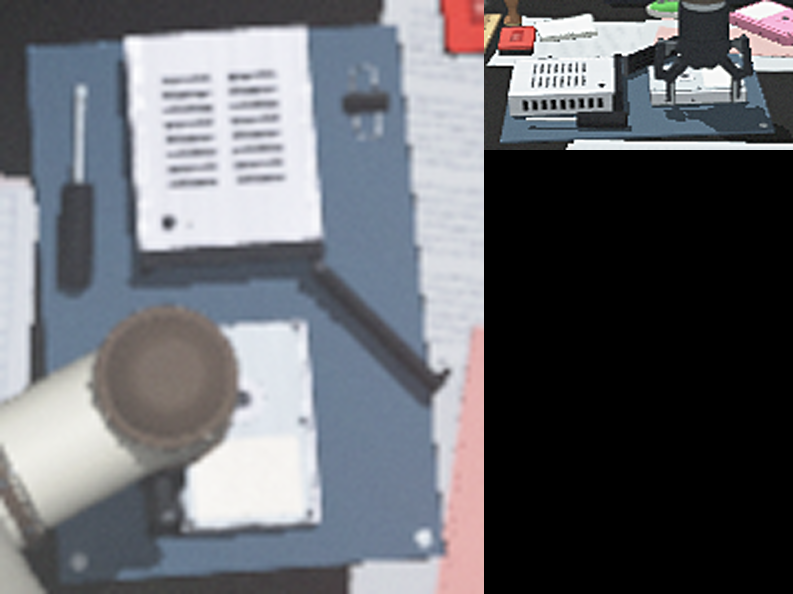

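The drive is now parallel to the dock. Its right corners are at crop (305,320) and (321,522), and its near-left corner is at (188,530). I'll fit the pose from these.

```bash
cat >> h.py <<'E'
DT={'fl':(HX,HY,.026),'fr':(HX,-HY,.026),'nr':(-HX,-HY,.026),'nl':(-HX,HY,.026)}
def drv(**k):
    f=grab_frame("top"); r=least_squares(lambda p:np.concatenate([(proj(f,T([*p,.006],[DT[n]]))-t1([k[n]])).ravel() for n in k]),[.52,.06,.08])
    p=r.x;w=p[:2]-d[:2];c,s=np.cos(d[2]),np.sin(d[2]); print("drive in dock",np.round([c*w[0]+s*w[1],-s*w[0]+c*w[1]],4),np.degrees(p[2]-d[2]).round(2),r.fun.round(1))
E
python3 - <<'E'
from h import *
drv(fr=(305,320),nr=(321,522),nl=(188,530))
E
```

```text
drive in dock [-0.118  -0.0005] 0.78 [ 0.3 -0.5  1.  -0.1 -1.3  0.6]
```

Run:
```python
from h import *
move_linear(W(-.12,.08,.004),vel=.08); move_linear(W(-.14,.08,.09),vel=.15)
O=OY(-1); print(ik(W(-.222,0,.09),O))
move_pose(W(-.222,0,.09),O)
f0=current_force()
print(move_linear(W(-.222,0,.004),vel=.1,max_force=5),loc(),(current_force()-f0).round(2))
f0=current_force()
print(move_linear(W(-.14,0,.004),vel=.05,max_force=10),loc(),(current_force()-f0).round(2))
print(move_linear(W(-.075,0,.004),vel=.04,max_force=8),loc(),(current_force()-f0).round(2))
snap("p2");print(current_time_s())
```

```text
[ 2.79363543e+01  1.21844113e+01 -3.82309797e+01  2.54444375e-14
 -3.95846090e+01  6.68656662e+01]
False [-2.216e-01  2.000e-04  4.400e-03] [-1.76  0.51  0.7 ]
False [-0.1429 -0.0011  0.0034] [-4.21 -1.22  3.58]
False [-0.0778 -0.001   0.0033] [-5.06 -1.47  3.83]
13.3917
```

View pics/p2.png

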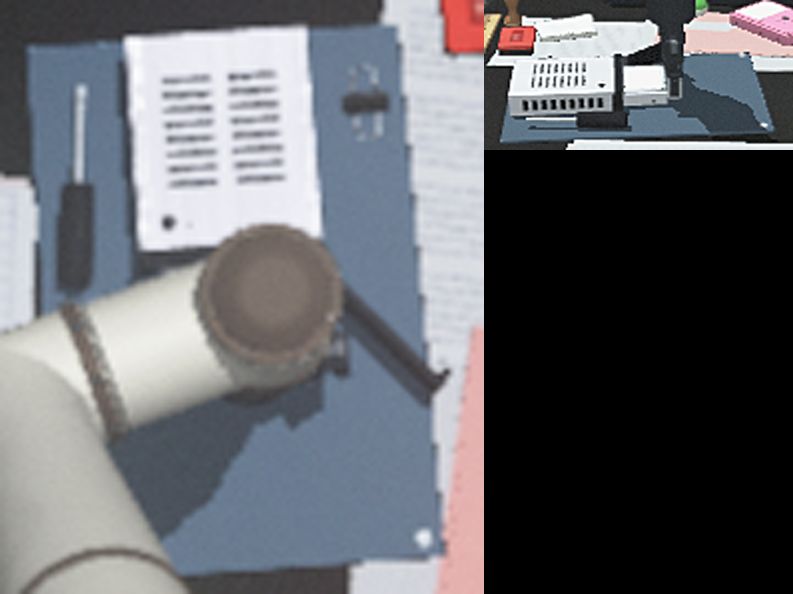

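Run:
```python
from h import *
move_linear(W(-.10,0,.004),vel=.1); move_linear(W(-.105,0,.05),vel=.12)
clamp(20); print(current_finger_gap())
f0=current_force()
print(move_linear(W(-.105,0,.014),vel=.08,max_force=5),loc(),(current_force()-f0).round(2))
f0=current_force()
for x,v in((-.07,.04),(-.05,.03),(-.03,.03),(-.02,.02),(-.016,.012),(-.013,.012),(-.010,.012),(-.008,.012)):
    s=move_linear(W(x,0,.014),vel=v,max_force=9); print(x,s,loc(),(current_force()-f0).round(2))
    if s: break
snap("p3");print(current_time_s())
```

```text
-0.00046245897151642976
False [-0.1048  0.      0.014 ] [ 1.82 -0.3  -0.11]
-0.07 False [-0.0725 -0.0007  0.0135] [-5.53 -1.25  3.01]
-0.05 False [-0.0522 -0.0007  0.0135] [-5.21 -0.94  2.99]
-0.03 False [-0.03   -0.0001  0.0136] [-1.79 -0.8  -2.7 ]
-0.02 False [-0.0192  0.0001  0.0143] [-1.72 -0.44 -1.31]
-0.016 False [-0.0175 -0.0003  0.0144] [-4.7  -0.11  3.01]
-0.013 False [-0.0143 -0.0003  0.0144] [-6.25 -0.7   3.31]
-0.01 False [-0.0119 -0.0004  0.0143] [-7.5  -1.11  3.9 ]
-0.008 False [-0.0104 -0.0005  0.0144] [-8.54 -0.87  4.71]
20.7
```

View pics/p3.png

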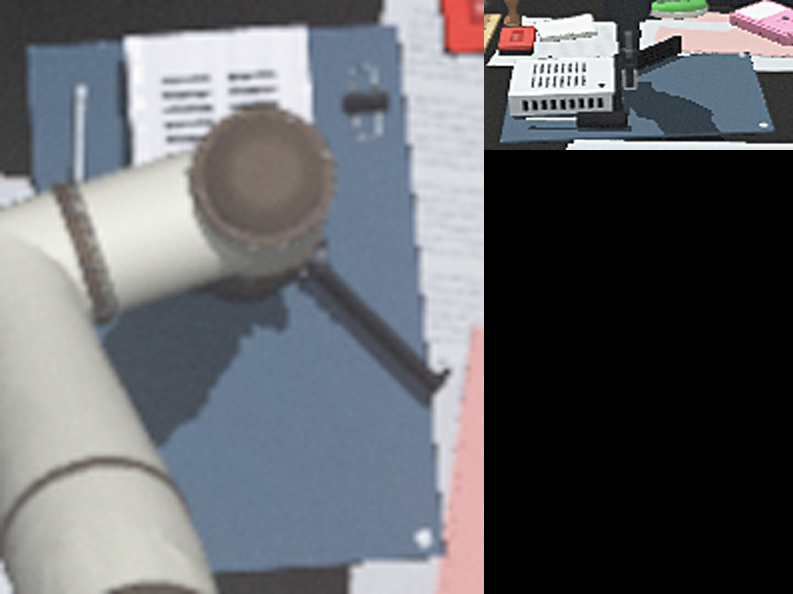

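Run:
```python
from h import *
for x in(-.0065,-.005,-.0035):
    s=move_linear(W(x,0,.014),vel=.01,max_force=4); dwell(.2); F=current_force();print(x,s,loc(),F.round(2))
    if s or np.hypot(F[0],F[1])>13: break
print(current_time_s())
move_linear(W(-.06,0,.014),vel=.08);print(current_force().round(2))
move_linear(W(-.12,0,.13),vel=.2)
move_pose(W(-.25,.0,.2),OY(-1))
f=grab_frame("top");g=grab_frame("side")
print("door?",current_time_s())
a=cv2.resize(f["img"][165:220,325:410],None,fx=8,fy=8,interpolation=cv2.INTER_CUBIC);cv2.imwrite("pics/p4.png",a[:,:,::-1])
# predicted mouth-plane & bezel top pixel in crop
q=lambda P:((proj(f,[P])[0]-[325,165]+.5)*8-.5).round()
print([q(W(0,y,.032)).tolist() for y in(-.05,.05)],[q(W(0,y,.044)).tolist() for y in(-.066,.066)],[q(W(-.0,y,.006)).tolist() for y in(-.05,.05)])
```

```text
-0.0065 False [-0.0098 -0.0006  0.0143] [-8.58 -0.5   6.75]
-0.005 True [-0.0116 -0.0009  0.0129] [-0.6  -0.6   0.29]
21.6083
[ 0.5  -0.7  -0.49]
door? 23.9
[[348.0, 110.0], [97.0, 126.0]] [[390.0, 102.0], [57.0, 123.0]] [[342.0, 122.0], [96.0, 138.0]]
```

View pics/p4.png

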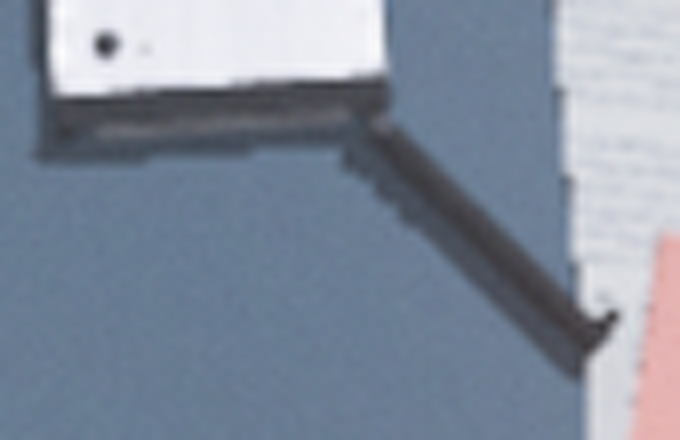

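```bash
cat >> h.py <<'E'
def dp(a,h,r=.085,z=.022):
    u=np.array([-np.sin(a),np.cos(a)]);n=np.array([-np.cos(a),-np.sin(a)])
    x,y=np.array([-.006,-.062])+r*u+h*n
    return W(x,y,z),rot(d[2]+np.pi/2+a)
E
python3 - <<'E'
from h import *
a0=2.25
p,o=dp(a0,.038,z=.15); print(p,ik(p,o))
for a in np.linspace(a0,0,8): p_,o_=dp(a,.015); print(ik(p_,o_).round(0))
move_pose(p,o)
p,o=dp(a0,.038); print(move_linear(p,o,vel=.1,max_force=5),loc(),current_time_s())
E
```

```text
[ 0.60291495 -0.08931039  0.15      ] [  6.77373019  24.35873487  -8.28313587   0.         -57.35812926
  36.94379425]
[  9.  32. -18.   0. -40.  35.]
[ 11.  30. -21.   0. -39.  14.]
[ 14.  29. -23.   0. -38.  -7.]
[ 17.  29. -24.   0. -37. -28.]
[ 19.  29. -23.   0. -38. -49.]
[ 21.  30. -21.   0. -39. -70.]
[ 22.  32. -18.   0. -41. -89.]
[  22.   34.  -14.    0.  -43. -108.]
False [-0.0477 -0.145   0.0227] 26.325
```

Run:
```python
from h import *
f0=current_force()
for a in [2.25,*np.arange(2.0,.1,-.3),.1,.03]:
    p,o=dp(a,.016); s=move_linear(p,o,vel=.07,max_force=15); print(round(a,2),s,loc(),(current_force()-f0).round(1))
    if s: break
print(current_time_s())
snap("p5")
```

```text
2.25 False [-0.0622 -0.1273  0.0223] [ 0.6  0.1 -0.1]
2.0 False [-0.0763 -0.112   0.0221] [ 0.3 -0.2 -1.6]
1.7 False [-0.0879 -0.089   0.022 ] [0.4 0.9 0.4]
1.4 False [-0.0923 -0.0636  0.022 ] [ 0.8  0.8 -0.5]
1.1 False [-0.089  -0.038   0.0219] [ 0.2 -1.  -0.8]
0.8 False [-0.0783 -0.0146  0.0219] [ 0.9 -1.5 -0.7]
0.5 False [-0.0611  0.0045  0.0219] [-0.2  0.9 -1. ]
0.2 False [-0.0391  0.0178  0.0219] [-0.5 -0.4 -0.4]
0.1 False [-0.0307  0.0207  0.022 ] [ 0.3 -0.2 -0.8]
0.03 False [-0.0248  0.0223  0.022 ] [ 0.2  0.9 -0.7]
30.875
```

View pics/p5.png

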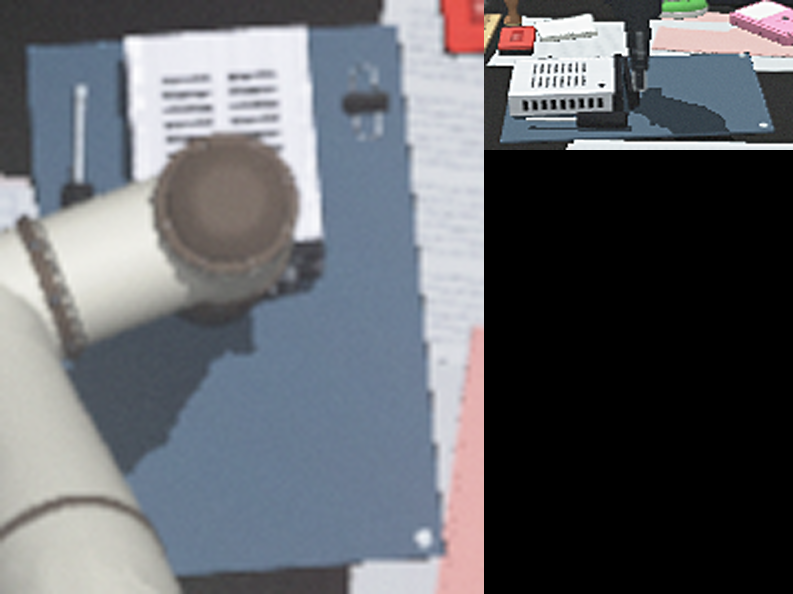

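The door has followed the finger and is nearly shut. I'll finish with a gentle press until it firmly stops.

Run:
```python
from h import *
f0=current_force()
for h in(.016,.014,.012,.010,.008,.006):
    p,o=dp(0,h); s=move_linear(p,o,vel=.015,max_force=8); F=current_force()-f0; print(h,s,loc(),F.round(1))
    if s or np.linalg.norm(F[:2])>9: break
p,o=dp(0,.05); move_linear(p,o,vel=.08); p,o=dp(0,.08,z=.15); move_linear(p,o,vel=.2); move_pose(W(-.26,0,.22),OY(1))
dwell(.3);f=grab_frame("top");g=grab_frame("side")
a=cv2.resize(f["img"][120:255,300:410],None,fx=4.4,fy=4.4,interpolation=cv2.INTER_CUBIC)
b=cv2.resize(g["img"][180:225,280:325],(300,300),interpolation=cv2.INTER_CUBIC)
o=np.zeros((a.shape[0],a.shape[1]+300,3),np.uint8);o[:,:a.shape[1]]=a;o[:300,a.shape[1]:]=b
cv2.imwrite("pics/p6.png",o[:,:,::-1]);print(current_time_s())
for ang in(0,.1): print((((proj(f,[W(-.01-.125*np.sin(ang),-.062+.125*np.cos(ang),.041)])[0])-[300,120]+.5)*4.4).round(), (((proj(g,[W(-.01-.125*np.sin(ang),-.062+.125*np.cos(ang),.041)])[0])-[280,180]+.5)*6.67).round()+[484,0])
```

```text
0.016 False [-0.022  0.023  0.022] [-0.4 -0.2  0.3]
0.014 False [-0.0198  0.023   0.022 ] [-0.6  0.8 -0.2]
0.012 False [-0.0196  0.0229  0.0218] [-5.3  2.4  2.7]
0.01 True [-0.0201  0.0228  0.0212] [-0.5  1.  -1. ]
34.65
[147. 280.] [675. 171.]
[149. 297.] [702. 169.]
```

View pics/p6.png

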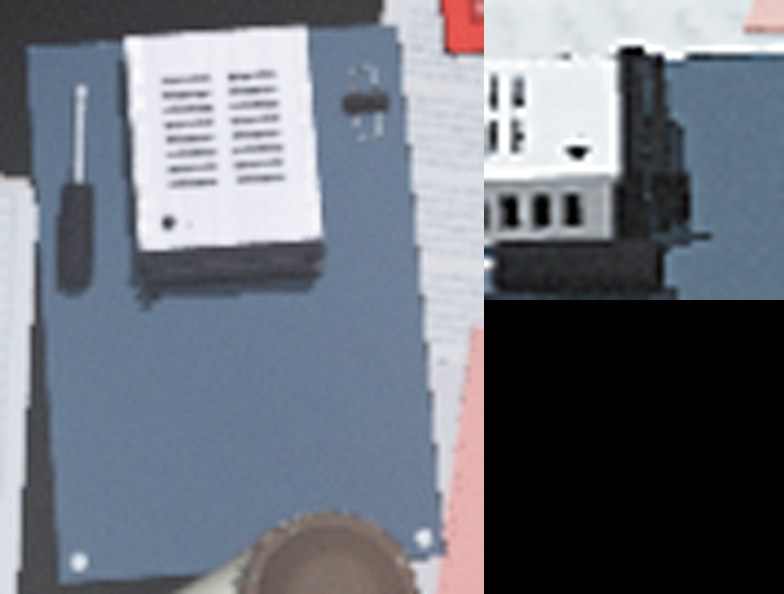

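The door sits flush along the bezel (crop y≈250–285), parallel to it. The screwdriver, clip and mat haven't moved, and the robot is clear. I'm handing in.

```bash
python3 -c "
from station import *
hand_in();print(current_time_s())"
```

```text
the job is handed in; nothing more can be done
the job is handed in; nothing more can be done
```

The drive is in the bay with its connector end first, the door is shut in front of it, and I handed the job in at about 35 s of the 72 s allowed.

- **Aligning:** I pushed the drive's left side with the open fingers until it was parallel to the bay. A fit from the top view put it within 0.5 mm of the bay's centre line and 0.8° off.
- **Sliding in:** I pushed it most of the way with the open fingers and the rest with them closed. Sampled forces stayed at or below about 9 N. The last push was cut off by its 4 N limit on top of that, so at about 13 N, well under 20 N.
- **Door:** I swung it shut along its arc with the closed fingers and pressed gently until it stopped firmly.

**Last checks:**
- **Drive depth:** the picture taken before the door was shut, and the finger positions, put the near end at about 0 to +1.5 mm inside the mouth plane. That is within the home range, but only good to about 2 mm, so I could not confirm the drive reached its hard stop at 3 mm.
- **Door position:** it stopped where a shut door should be, and it lies flush and parallel to the bezel in the last top view.
- **Other things:** the screwdriver and binder clip look unmoved in the last picture. The spectacles were outside my last crops, but the arm never went near them.

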